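Slide the test panel under the paint reader

TASK

Using only your fingertips, push the flat test panel along the bench top and under the low bridge of the paint reader until it is centred below it: lying square between the bridge's legs and sticking out equally at both ends. Keep the panel flat on the bench the whole time, never tipped, lifted or carried, leave the bottle, the tub and the backing plate where they stand, and take your fingers away at the end.

Things in the scene. Friction and masses are not known exactly. Their poses are not given: they have to be found in the camera images.
- panel: Flat rigid test panel, aluminium with black lacquered top, 100 mm along its x, 180 mm along its y, 12 mm thick, about 0.45 kg, loose, lying flat on the bench top (z = 0). Origin: centre of its underside. Either end may go in first. It starts right or left of the bridge, turned up to 30 degrees and up to 150 mm out of line with the lane
- bridge: Low steel bridge, fixed on the bench top; a lane open at both ends runs through it along its y. Origin: on the bench top, mid-lane. Legs at x = +-66 mm, 16 mm thick, 70 mm long in y, rounded ends: lane 116 mm wide. Crossbar 148 x 70 mm (x, y), underside 17 mm, top 27 mm above the bench top. Centred, the panel sticks out 55 mm at each end
- head (a point): Centre of the top of the grey reading head on the bridge's crossbar, 70 x 44 mm, top 58 mm above the bench top, straight above the bridge's origin, same axes
- polish: Bystander: white bottle, 56 mm across, 150 mm tall, loose. Origin: centre of its underside
- tub: Bystander: white open tub, 84 mm across the rim, 55 mm tall, loose. Origin: centre of its underside
- backing: Bystander: black round backing plate with a stub on top, 90 mm across, 36 mm tall, loose. Origin: centre of its underside
Things that resemble listed ones, but are neither listed nor needed, are in the scene too. What is shaped like the panel but orange or turquoise is not meant. Leave any red look-alike of the bridge alone.

How it is judged:
At the end, for the whole second after the job is handed in: The panel lies flat and at rest under the bridge, its centre within 12 mm of the bridge's middle along and across the lane, its long side within 0.10 rad of the lane; bottle, tub and backing plate stand upright within 20 mm of where they were (x of panel in the frame of bridge between -0.012 and 0.012 m and y of panel in the frame of bridge between -0.012 and 0.012 m and angle between the y axis of panel and the y axis of bridge, either way round below 0.1 rad and angle between panel's own z axis and vertical below 0.03 rad and height (world z) of panel below 0.003 m and linear speed of panel below 0.01 m/s and distance of each of polish, tub, backing from where it was at the start of the episode below 0.02 m and angle between each of polish, tub, backing's own z axis and vertical below 0.15 rad); the robot touches nothing.
It fails at once if the panel is tipped (more than 0.10 rad from flat) (angle between panel's own z axis and vertical above 0.1 rad).
It fails at once if the panel is lifted off the bench top (more than 6 mm) (height (world z) of panel above 0.006 m).
It fails at once if a bystander is knocked over or shifted by more than 20 mm (distance of any of polish, tub, backing from where it was at the start of the episode above 0.02 m or angle between any of polish, tub, backing's own z axis and vertical above 0.3 rad).
It also fails if it takes over 67 s, if anything falls off the work surface, if the arm or the gripper's body presses on something with over 40 N, if the wrist force passes 120 N, or if a joint passes its speed limit or range.

ROBOT

A 6-joint arm with a two-finger parallel gripper is mounted at the origin on the work surface. World frame = base frame: x ahead of the robot, y to its left, z up, the work surface at z = 0. Lengths are in m, angles in rad, forces in N, time in s.
With the tool pointing down it reaches from about 0.375 to 0.975 m from the base axis. Payload 3.8 kg.
Tool frame: the origin (TCP) lies on the mounting face of the last link; the fingertips stand 173 mm ahead of it and the grasp point (between the pads) lies 155 mm ahead of it; z points along the fingers, y is the direction in which the jaws open and shut (so a half turn about z gives the same grasp; the last joint's range is limited). The gripper opens to 85 mm and grips with 20 to 120 N. Pads are 22 mm wide; open, the fingers measure 114 mm over their backs; the gripper's body (76 mm by 85 mm) begins 54 mm behind the grasp point. The pads swing forward as they close: fully open they stand 13 mm farther back than shut.
Start: joints at [-1.203, 0.264, 1.604, -0, 1.274, -0.037], TCP at [0.266, -0.62, 0.405] pointing down, gripper open.
Joint ranges: [-2.63, 2.63], [-0.94, 2.18], [0.31, 2.57], [-1.31, 4.45], [0, 2.66], [-2.55, 2.55]. Speed limits (rad/s): [2.57, 2.57, 3.14, 3.14, 3.14, 3.14].

INTERFACE

Orientations are given as a rotation vector (axis times angle).
In Python, from workcell import bot, imaging, order gives the robot as it stands. The module is installed in compiled form; this text tells all that it offers.
- The arm moves only by the shell command python3 -m creep 'ROWS' [OPENING] [FORCE]. ROWS is JSON, a list of rows, each an object with "slide": the shift along the tool's x, y, z each as a share of 25 mm, from -1 to 1, a list of three; "angular": the turn, a rotation vector about the tool's x, y, z each as a share of 4 degrees, from -1 to 1, a list of three. A call has 1 to 5 rows; each row shifts and turns the commanded pose from where the row before left it, along the tool's axes as they then stand; what a row does not reach is not made up. A row lasts 1/12 s, in which the tool goes at most 41.7 mm and 7.16 degrees, less where a joint would pass 70% of its speed; a pose out of reach is approached as far as the arm can. A call with a number of a shift or a turn outside -1 to 1 is refused whole. A call with a gripper value outside its range is refused whole. OPENING is the closure, from -1 (fully open) to 1 (shut), set as the call begins (- or left out, the last holds). The fingers move at their own pace and stop on an object; FORCE is the grip in N (left out, the last holds). Time passes only in rows, so rows that do not move let the fingers close. It gives the time, the measured TCP pose, the force and the opening at its end, in the units of the state.
- bot.read_state(): the state, without advancing time (a new reading comes with each control period).
- imaging.read_camera(name): name is "scene" or "top" or "wrist"; returns (picture, depth): 384x512x3 uint8, red, green, blue; 384x512 float32, m along the optical axis (not along the pixel's ray), 0 where there is no reading.
- imaging.camera_model(name): a dict with "fovy" (degrees; the focal length in pixels is half the picture's height over the tangent of half this angle, whatever the lens; pixels are square), "cx", "cy" (the principal point, pixels), "k1" (the pictures are not rectified: a ray, as slopes to the right and down, at radius r is drawn at 1 + k1 r^2 times it, then the intrinsics apply), "camera_from_world" (4x4, takes a point from world to camera coordinates); the wrist camera has in their place "tool_from_camera" (4x4, takes a point from camera to tool coordinates, whose origin is the TCP and whose axes are the flange's). Camera axes: x right, y down, z forward; pixel columns grow to the right and rows downward; lengths in m; the calibration is good to about 2 mm. A picture is of the moment at which its call begins: read the wrist's pose just before it. camera_model takes no time and is no camera call.
- order.finish_job(): hands the job in, once; it reports no verdict.
The state is a dict: "time": time; "q": joint angles; "joint_vel": joint speeds; "joint_torque": joint torques, N m; "tool_pos": TCP position; "tcp_rot": TCP orientation; "wrist_force": force on the tool from outside, world axes, zero at the start; "torque": the same for the moment, N m; "width": opening from 0.0 (shut) to 1.0 (fully open).
Only numpy, scipy, OpenCV 4.12 (cv2) and the standard library are available. Lean on these libraries where they do the work, as an engineer would, in place of code of your own. Each camera call takes 0.05 s, during which the arm holds its last target.

## Working session

There is one attempt and no reset: what is moved stays moved. The work goes in short steps, Python scripts to look and compute and a shell command to move; the robot and the scene stay as the last step left them, time stands still between calls to the robot, and variables do not carry over. Pictures are saved under pics/ and viewed, and the job is handed in when it is done.

```bash
mkdir -p pics; cat > h.py <<'E'
import numpy as np, cv2
from workcell import bot, imaging, order
from scipy.spatial.transform import Rotation as R
def pts(name,uv,z):
    m=imaging.camera_model(name); f=192/np.tan(np.radians(m['fovy']/2))
    uv=np.array(uv,float).reshape(-1,2); d=(uv-[m['cx'],m['cy']])/f
    s=d.copy()
    for _ in range(30): s=d/(1+m['k1']*(s**2).sum(1,keepdims=True))
    if name=='wrist':
        st=bot.read_state(); T=np.eye(4); T[:3,:3]=R.from_rotvec(st['tcp_rot']).as_matrix(); T[:3,3]=st['tool_pos']
        C=T@np.array(m['tool_from_camera'])
    else: C=np.linalg.inv(np.array(m['camera_from_world']))
    r=np.c_[s,np.ones(len(s))]@C[:3,:3].T; o=C[:3,3]
    return o+r*((z-o[2])/r[:,2])[:,None]
def save(name,fn,crop=None,k=1):
    p,d=imaging.read_camera(name); np.save('pics/'+fn+'.npy',p); np.save('pics/'+fn+'_d.npy',d)
    cv2.imwrite('pics/'+fn+'.png',p[:,:,::-1]); return p,d
def crop(fn,x0,y0,x1,y1,k,out):
    p=np.load('pics/'+fn+'.npy')[y0:y1,x0:x1,::-1]; cv2.imwrite('pics/'+out+'.png',cv2.resize(p,None,fx=k,fy=k,interpolation=cv2.INTER_CUBIC))
E
python3 - <<'E'
from h import *
save('top','t0'); save('scene','s0')
s=bot.read_state(); print(s)
for n in('top','scene','wrist'):print(imaging.camera_model(n))
E
```

```text
{'time': 0.1, 'q': array([-1.20288540e+00,  2.64689670e-01,  1.60522905e+00,  1.42437564e-05,
        1.27373588e+00, -3.69138501e-02]), 'joint_vel': array([ 0.00151203, -0.0015533 , -0.00316589,  0.00030039,  0.00020009,
       -0.00146038]), 'joint_torque': array([-6.85571536e-05, -5.16707003e+01, -3.68590450e+01, -8.42995540e-07,
        6.30486145e-03, -1.75312454e-05]), 'tool_pos': array([ 0.26573432, -0.62015485,  0.40348272]), 'tcp_rot': array([-3.07546217e+00, -6.31148216e-01,  5.12162233e-04]), 'wrist_force': array([ 0.22410786, -0.30235425, -0.19586393]), 'torque': array([ 0.00018735,  0.00194685, -0.02533967]), 'width': 1.0014305578774616}
{'fovy': 53.36202404442898, 'cx': 253.9290913907959, 'cy': 199.21373421967033, 'k1': -0.10694047790803281, 'camera_from_world': array([[-0.02798485, -0.99947322,  0.0164358 , -0.01315262],
       [-0.99448178,  0.02617448, -0.10159173,  0.5568943 ],
       [ 0.10110802, -0.01918813, -0.9946904 ,  1.19902846],
       [ 0.        ,  0.        ,  0.        ,  1.        ]])}
{'fovy': 47.03153877424387, 'cx': 254.04582507899718, 'cy': 196.46104328031706, 'k1': -0.14777432731903176, 'camera_from_world': array([[-0.48587716,  0.8739594 ,  0.01087906,  0.27507975],
       [ 0.53974706,  0.30981563, -0.7827435 , -0.22089528],
       [-0.68745655, -0.37444525, -0.62224935,  1.61358567],
       [ 0.        ,  0.        ,  0.        ,  1.        ]])}
{'fovy': 69.37377630791869, 'cx': 256.0335218303073, 'cy': 194.14354915881754, 'k1': -0.012805491308786936, 'tool_from_camera': array([[ 3.76612691e-05, -9.65254538e-01, -2.61311453e-01,
         6.71584978e-02],
       [ 9.99999988e-01, -2.33592099e-06,  1.52752689e-04,
        -4.95832193e-04],
       [-1.48055629e-04, -2.61311456e-01,  9.65254527e-01,
         3.15033853e-02],
       [ 0.00000000e+00,  0.00000000e+00,  0.00000000e+00,
         1.00000000e+00]])}
```

View pics/t0.png

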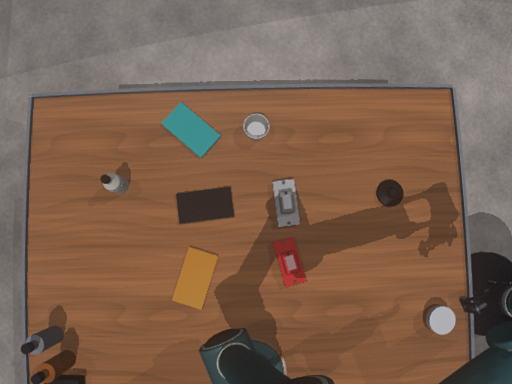

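View pics/s0.png

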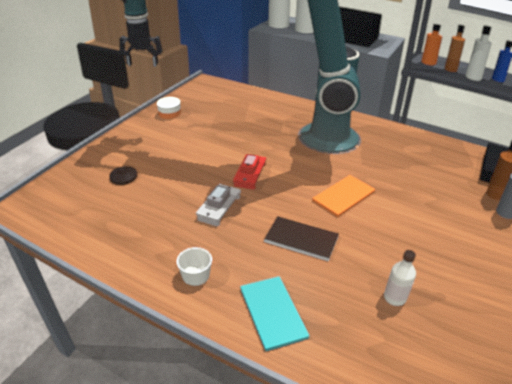

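The top view shows three panel-like slabs: black at (205,205), orange at (195,278) and turquoise at (191,130). The black one fits. There are two bridges, grey at (286,203) and red at (290,262), and the grey one is meant. The tub is at (256,126), the bottle at (115,183) and the backing plate at (389,193). I'll confirm in an enlarged crop.

```bash
python3 -c "
from h import *
crop('t0',165,165,315,240,5,'c0')
m=imaging.camera_model('top')
print(pts('top',[[256,126],[389,193],[115,190]],0.03), )
"
```

```text
[[ 0.79776522 -0.04181278  0.03      ]
 [ 0.56499355 -0.47155302  0.03      ]
 [ 0.59807859  0.42161432  0.03      ]]
```

View pics/c0.png

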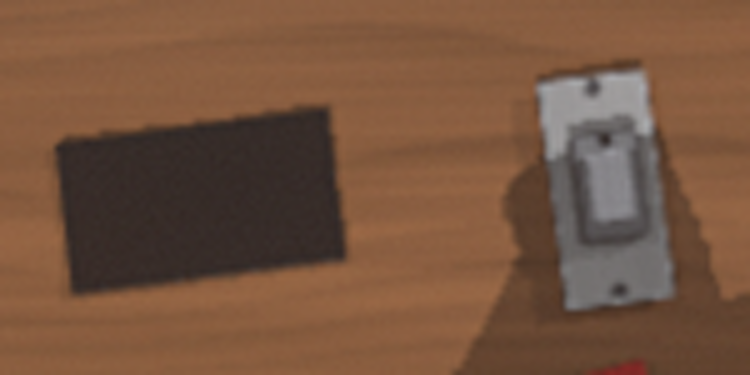

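```bash
cat >> h.py <<'E'
def rect(name,uv,z,label):
    P=pts(name,uv,z)[:,:2]; c=P.mean(0)
    L=[np.linalg.norm(P[i]-P[(i+1)%4]) for i in range(4)]
    e1=(P[1]-P[0]+P[2]-P[3])/2; e2=(P[3]-P[0]+P[2]-P[1])/2
    print(label,'c',c.round(4),'sides',np.round(L,4),'e1 deg',np.degrees(np.arctan2(e1[1],e1[0])).round(2),'e2 deg',np.degrees(np.arctan2(e2[1],e2[0])).round(2)); return c,P
def inbridge(c,bc,th): # th = world angle of bridge y-lane axis
    y=np.array([np.cos(th),np.sin(th)]); x=np.array([y[1],-y[0]]); d=c-bc; return d@x,d@y
E
python3 - <<'E'
from h import *
o=np.array([165,165])-0.0
f=lambda a:(np.array(a)+.5)/5-.5+o
c,P=rect('top',f([(57,143),(329,107),(345,259),(73,293)]),.012,'panel');print(P.round(3))
b,P=rect('top',f([(538,78),(643,64),(675,298),(568,311)]),.027,'bridge');print(P.round(3))
h,_=rect('top',f([(577,145),(634,138),(643,220),(588,225)]),.058,'head')
E
```

```text
panel c [0.5445 0.1317] sides [0.1792 0.0999 0.1777 0.0986] e1 deg -84.14 e2 deg -174.85
[[0.584 0.225]
 [0.603 0.047]
 [0.504 0.039]
 [0.486 0.216]]
bridge c [ 0.5447 -0.1307] sides [0.069  0.1529 0.0694 0.1517] e1 deg -84.26 e2 deg -174.52
[[ 0.617 -0.089]
 [ 0.624 -0.158]
 [ 0.472 -0.173]
 [ 0.466 -0.103]]
head c [ 0.545  -0.1305] sides [0.0363 0.052  0.0348 0.0509] e1 deg -85.39 e2 deg -175.07
```

Everything matches the stated sizes. The panel is already parallel to the lane (about 0.1°), but it sits 26 mm off to +x and 261 mm back from centre. So I'll push its long side sideways with two fingers first, then push its end along the lane. First I turn the tool to line up with the lane and travel over.

```bash
python3 -m creep '[{"slide":[0,0,0],"angular":[0,0,0.88]},{"slide":[0,0,0],"angular":[0,0,0.88]},{"slide":[0,0,0],"angular":[0,0,0.88]},{"slide":[0,0,0],"angular":[0,0,0.88]},{"slide":[0,0,0],"angular":[0,0,0.88]}]' -0.5
python3 -m creep '[{"slide":[0.6,-1,0],"angular":[0,0,0]},{"slide":[0.6,-1,0],"angular":[0,0,0]},{"slide":[0.6,-1,0],"angular":[0,0,0]},{"slide":[0.6,-1,0],"angular":[0,0,0]},{"slide":[0.6,-1,0],"angular":[0,0,0]}]'
python3 -m creep '[{"slide":[0.6,-1,0],"angular":[0,0,0]},{"slide":[0.6,-1,0],"angular":[0,0,0]},{"slide":[0.6,-1,0],"angular":[0,0,0]},{"slide":[0.6,-1,0],"angular":[0,0,0]},{"slide":[0.6,-1,0],"angular":[0,0,0]}]'
python3 -m creep '[{"slide":[0.6,-1,0],"angular":[0,0,0]},{"slide":[0.6,-1,0],"angular":[0,0,0]},{"slide":[0.6,-1,0],"angular":[0,0,0]},{"slide":[0.6,-1,0],"angular":[0,0,0]},{"slide":[0.6,-1,0],"angular":[0,0,0]}]'
python3 -m creep '[{"slide":[0.6,-1,0],"angular":[0,0,0]},{"slide":[0.6,-1,0],"angular":[0,0,0]},{"slide":[0.6,-1,0],"angular":[0,0,0]},{"slide":[0.6,-1,0],"angular":[0,0,0]},{"slide":[0.6,-1,0],"angular":[0,0,0]}]'
```

```text
time: 0.52
tool_pos: [0.2658, -0.6203, 0.4039]
tcp_rot: [-3.137, -0.149, 0.001]
wrist_force: [0.2, 0.7, 0.9]
width: 0.746
time: 0.93
tool_pos: [0.3285, -0.4874, 0.4039]
tcp_rot: [-3.137, -0.152, 0.001]
wrist_force: [0.3, 0.3, 0.6]
width: 0.752
time: 1.35
tool_pos: [0.3909, -0.3555, 0.4042]
tcp_rot: [-3.137, -0.153, 0.001]
wrist_force: [0.6, 0.2, 0.3]
width: 0.749
time: 1.77
tool_pos: [0.4533, -0.2238, 0.4043]
tcp_rot: [-3.137, -0.153, 0.001]
wrist_force: [-0.3, 0.3, -0.4]
width: 0.751
time: 2.18
tool_pos: [0.5158, -0.0921, 0.4043]
tcp_rot: [-3.138, -0.153, 0.001]
wrist_force: [-0.4, -0.2, -0.8]
width: 0.751
```

```bash
python3 -m creep '[{"slide":[0.61,-0.98,0],"angular":[0,0,0]},{"slide":[0.61,-0.98,0],"angular":[0,0,0]},{"slide":[0.61,-0.98,0],"angular":[0,0,0]},{"slide":[0.61,-0.98,0],"angular":[0,0,0]},{"slide":[0.61,-0.98,0],"angular":[0,0,0]}]'
python3 -m creep '[{"slide":[0.61,-0.98,0],"angular":[0,0,0]},{"slide":[0.61,-0.98,0],"angular":[0,0,0]},{"slide":[0.61,-0.98,0],"angular":[0,0,0]},{"slide":[0.61,-0.98,0],"angular":[0,0,0]},{"slide":[0,0,0.9],"angular":[0,0,0]}]'
python3 -m creep '[{"slide":[0,0,1],"angular":[0,0,0]},{"slide":[0,0,1],"angular":[0,0,0]},{"slide":[0,0,1],"angular":[0,0,0]},{"slide":[0,0,1],"angular":[0,0,0]},{"slide":[0,0,0.4],"angular":[0,0,0]}]'
python3 - <<'E'
from h import *
save('wrist','w1'); save('scene','s1'); print(bot.read_state()['tool_pos'])
E
```

```text
time: 2.6
tool_pos: [0.5798, 0.0372, 0.4041]
tcp_rot: [3.138, 0.154, -0.001]
wrist_force: [-0.1, -0.1, 0.3]
width: 0.751
time: 3.02
tool_pos: [0.6338, 0.1438, 0.3867]
tcp_rot: [-3.134, -0.158, -0.016]
wrist_force: [0.6, -0.9, 1.6]
width: 0.752
time: 3.43
tool_pos: [0.6288, 0.139, 0.2673]
tcp_rot: [3.137, 0.154, -0.012]
wrist_force: [-1.0, -0.8, -0.2]
width: 0.752
[0.62925844 0.13898251 0.26880331]
```

View pics/w1.png

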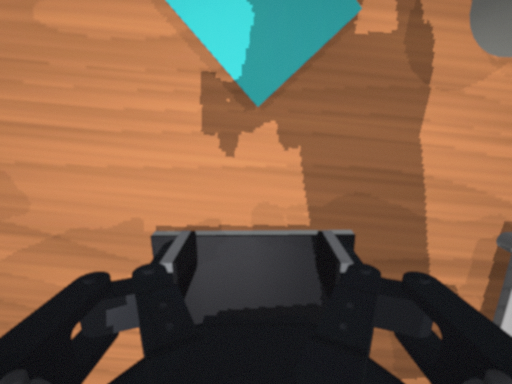

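View pics/s1.png

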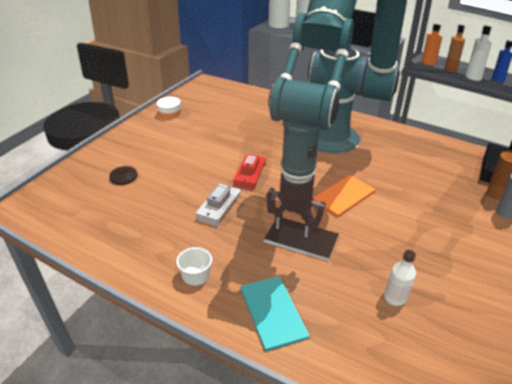

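```bash
python3 - <<'E'
from h import *
P=pts('wrist',[[153,231],[353,231]],.012); print(P)
s=bot.read_state(); n=np.array([.995,.0995]); print((s['tool_pos'][:2]-P.mean(0)[:2])@n, np.degrees(np.arctan2(*(P[1]-P[0])[1::-1])))
E
```

```text
[[0.59136267 0.22652029 0.012     ]
 [0.60839131 0.05230829 0.012     ]]
0.029191585639089638 -84.41726550775802
```

The two cameras put the panel's edge 29–35 mm from the tool axis, so the fingers (half-width 11 mm) clear it. I'll go down in steps.

```bash
python3 -m creep '[{"slide":[0,0,1],"angular":[0,0,0]},{"slide":[0,0,1],"angular":[0,0,0]},{"slide":[0,0,0.6],"angular":[0,0,0]},{"slide":[0,0,0.4],"angular":[0,0,0]},{"slide":[0,0,0],"angular":[0,0,0]}]'
python3 -m creep '[{"slide":[0,0,0.5],"angular":[0,0,0]},{"slide":[0,0,0.2],"angular":[0,0,0]},{"slide":[0,0,0],"angular":[0,0,0]}]'
python3 - <<'E'
from h import *
save('wrist','w2'); save('scene','s2'); crop('s2',240,150,360,260,6,'s2c')
E
```

```text
time: 3.95
tool_pos: [0.6304, 0.1391, 0.1961]
tcp_rot: [3.138, 0.153, -0.003]
wrist_force: [0.5, -0.2, -0.0]
width: 0.749
time: 4.2
tool_pos: [0.6307, 0.1392, 0.1793]
tcp_rot: [3.138, 0.153, -0.001]
wrist_force: [-0.2, 0.1, -0.3]
width: 0.751
```

View pics/w2.png

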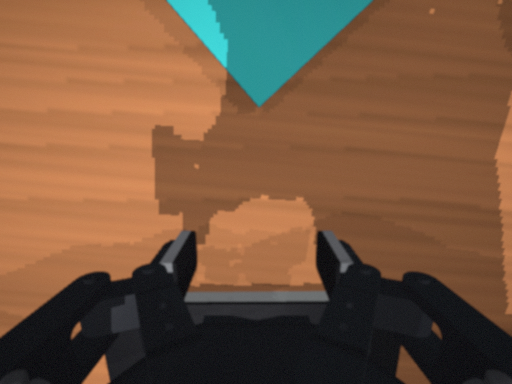

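View pics/s2c.png

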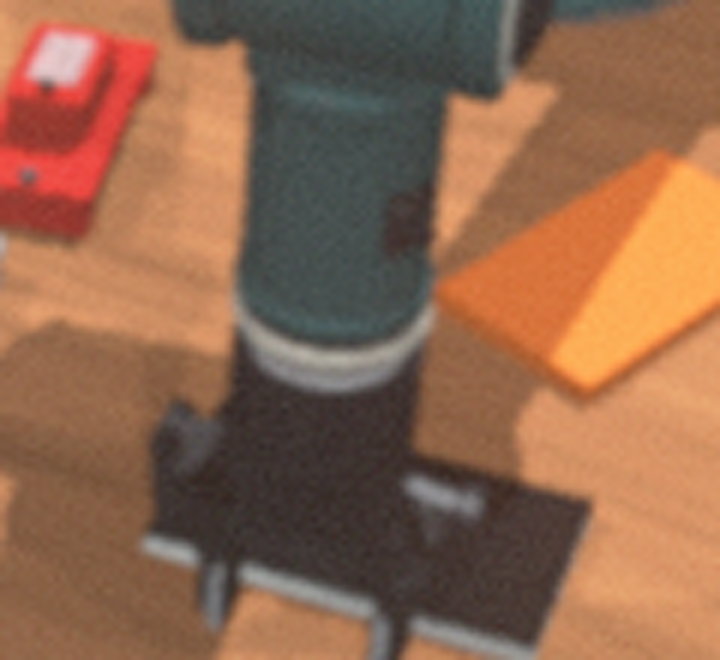

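The panel edge runs along row 297 in the wrist view, behind the fingers, and both tips are past it on the +x side. I'll lower in small steps until they touch the bench.

```bash
python3 -m creep '[{"slide":[0,0,0.16],"angular":[0,0,0]},{"slide":[0,0,0],"angular":[0,0,0]}]'
python3 -m creep '[{"slide":[0,0,0.12],"angular":[0,0,0]},{"slide":[0,0,0],"angular":[0,0,0]}]'
```

```text
time: 4.47
tool_pos: [0.6309, 0.1393, 0.1758]
tcp_rot: [-3.138, -0.153, -0.001]
wrist_force: [0.2, 0.3, -0.1]
width: 0.749
time: 4.63
tool_pos: [0.6306, 0.1392, 0.1723]
tcp_rot: [3.138, 0.153, -0.001]
wrist_force: [-0.4, -0.2, -0.1]
width: 0.745
```

```bash
python3 -m creep '[{"slide":[0,0,0.1],"angular":[0,0,0]},{"slide":[0,0,0],"angular":[0,0,0]}]'
python3 -m creep '[{"slide":[0,0,0.1],"angular":[0,0,0]},{"slide":[0,0,0],"angular":[0,0,0]}]'
```

```text
time: 4.8
tool_pos: [0.6306, 0.1392, 0.1697]
tcp_rot: [3.138, 0.153, -0.001]
wrist_force: [-1.4, -0.2, -0.0]
width: 0.75
time: 4.97
tool_pos: [0.6309, 0.1393, 0.1676]
tcp_rot: [-3.138, -0.153, -0.001]
wrist_force: [-0.9, 1.0, 0.5]
width: 0.753
```

```bash
python3 -m creep '[{"slide":[-0.4,0,0],"angular":[0,0,0]},{"slide":[-0.4,0,0],"angular":[0,0,0]},{"slide":[-0.3,0,0],"angular":[0,0,0]},{"slide":[-0.2,0,0],"angular":[0,0,0]}]'
python3 -m creep '[{"slide":[-0.2,0,0],"angular":[0,0,0]},{"slide":[-0.2,0,0],"angular":[0,0,0]},{"slide":[0,0,0],"angular":[0,0,0]}]'
python3 - <<'E'
from h import *
save('wrist','w3'); save('top','t3'); crop('t3',165,165,315,240,5,'c3')
E
```

```text
time: 5.3
tool_pos: [0.5973, 0.136, 0.1677]
tcp_rot: [-3.138, -0.153, -0.001]
wrist_force: [1.6, 0.2, -1.5]
width: 0.752
time: 5.55
tool_pos: [0.5874, 0.135, 0.1677]
tcp_rot: [3.138, 0.153, -0.002]
wrist_force: [-0.5, -0.5, 0.9]
width: 0.753
```

View pics/w3.png

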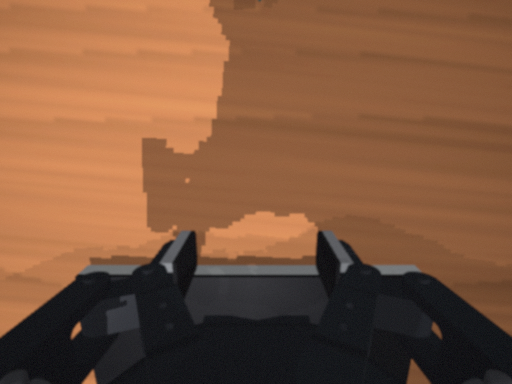

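View pics/c3.png

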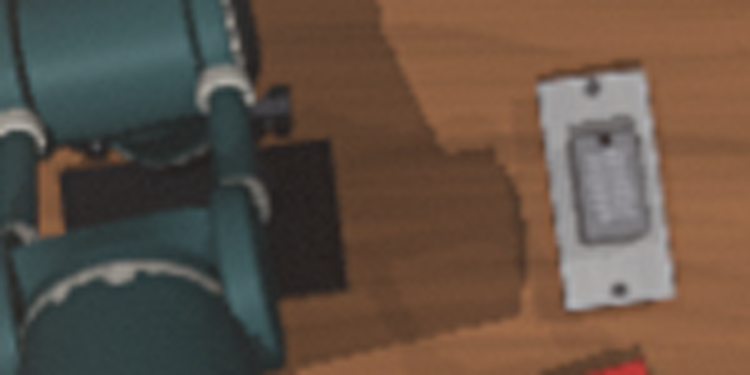

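```bash
python3 - <<'E'
from h import *
o=np.array([165,165]); f=lambda a:(np.array(a)+.5)/5-.5+o
bc=np.array([.5447,-.1307]); th=np.radians(95.7)
P=pts('top',f([(330,140),(347,291),(62,172)]),.012)[:,:2]
mid=P[:2].mean(0); print(inbridge(mid,bc,th), np.linalg.norm(P[0]-P[1]), np.degrees(np.arctan2(*(P[0]-P[1])[::-1])),np.degrees(np.arctan2(*(P[2]-P[0])[::-1])))
E
```

```text
(np.float64(0.004907187728230467), np.float64(0.17350398015155652)) 0.09903681181509134 5.110884685379969 95.33503580351166
```

Another 5 mm is needed sideways, and the panel is still parallel.

```bash
python3 -m creep '[{"slide":[-0.12,0,0],"angular":[0,0,0]},{"slide":[-0.08,0,0],"angular":[0,0,0]},{"slide":[0,0,0],"angular":[0,0,0]}]'
python3 -m creep '[{"slide":[0.6,0,0],"angular":[0,0,0]},{"slide":[0.6,0,-0.4],"angular":[0,0,0]},{"slide":[0,-1,-1],"angular":[0,0,-1]},{"slide":[0,-1,-1],"angular":[0,0,-1]},{"slide":[0,-1,0],"angular":[0,0,-1]}]'
python3 -m creep '[{"slide":[0,0,0],"angular":[0,0,-1]},{"slide":[0,0,0],"angular":[0,0,-1]},{"slide":[0,0,0],"angular":[0,0,-1]},{"slide":[0,0,0],"angular":[0,0,-1]},{"slide":[0,0,0],"angular":[0,0,-1]}]'
python3 -m creep '[{"slide":[0,0,0],"angular":[0,0,-1]},{"slide":[0,0,0],"angular":[0,0,-1]},{"slide":[0,0,0],"angular":[0,0,-1]},{"slide":[0,0,0],"angular":[0,0,-1]},{"slide":[0,0,0],"angular":[0,0,-1]}]'
python3 -m creep '[{"slide":[0,0,0],"angular":[0,0,-1]},{"slide":[0,0,0],"angular":[0,0,-1]},{"slide":[0,0,0],"angular":[0,0,-1]},{"slide":[0,0,0],"angular":[0,0,-1]},{"slide":[0,0,0],"angular":[0,0,-1]}]'
python3 -m creep '[{"slide":[0,0,0],"angular":[0,0,-1]},{"slide":[0,0,0],"angular":[0,0,-1]},{"slide":[0,0,0],"angular":[0,0,-1]},{"slide":[0,0,0],"angular":[0,0,-1]},{"slide":[0,0,0],"angular":[0,0,-0.5]}]'
python3 - <<'E'
from h import *
save('top','t4'); crop('t4',165,165,315,240,5,'c4')
s=bot.read_state();M=R.from_rotvec(s['tcp_rot']).as_matrix();print(s['tool_pos'],np.degrees(np.arctan2(M[1,0],M[0,0])),s['q'])
E
```

```text
time: 5.9
tool_pos: [0.5836, 0.1346, 0.1679]
tcp_rot: [-3.138, -0.153, -0.001]
wrist_force: [1.3, -0.1, 0.6]
width: 0.75
time: 6.32
tool_pos: [0.6035, 0.2125, 0.2332]
tcp_rot: [-3.103, -0.483, -0.012]
wrist_force: [1.2, 0.7, 1.2]
width: 0.747
time: 6.73
tool_pos: [0.6004, 0.2114, 0.2273]
tcp_rot: [-2.972, -1.018, 0.003]
wrist_force: [-0.3, 0.0, 0.1]
width: 0.749
time: 7.15
tool_pos: [0.6004, 0.2113, 0.2272]
tcp_rot: [-2.75, -1.518, 0.003]
wrist_force: [0.9, -0.1, -0.9]
width: 0.752
time: 7.57
tool_pos: [0.6004, 0.2113, 0.2272]
tcp_rot: [-2.444, -1.972, 0.003]
wrist_force: [-0.1, -0.3, 0.6]
width: 0.749
time: 7.98
tool_pos: [0.6004, 0.2112, 0.2272]
tcp_rot: [-2.106, -2.33, 0.003]
wrist_force: [-0.0, 0.1, 0.5]
width: 0.749
[0.60043414 0.21124573 0.22723355] 95.79177994316811 [2.99157753e-01 3.52588239e-01 1.83961756e+00 4.25076385e-05
 9.51242482e-01 1.98047711e-01]
```

View pics/c4.png

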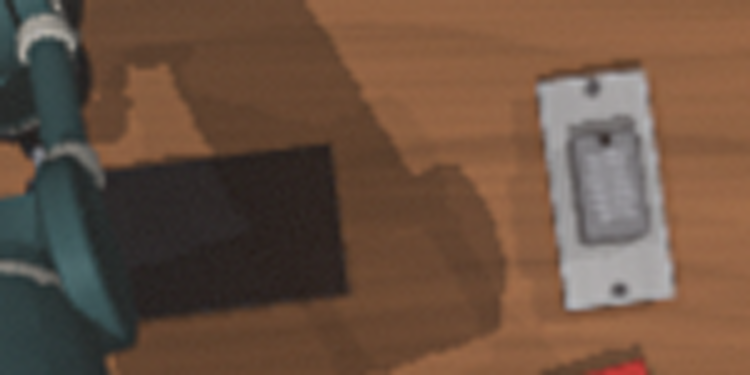

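```bash
python3 - <<'E'
from h import *
o=np.array([165,165]); f=lambda a:(np.array(a)+.5)/5-.5+o
bc=np.array([.5447,-.1307]); th=np.radians(95.7)
P=pts('top',f([(330,145),(347,293),(110,171),(150,318)]),.012)[:,:2]
mid=P[:2].mean(0); print(inbridge(mid,bc,th), np.linalg.norm(P[0]-P[1]), np.degrees(np.arctan2(*(P[0]-P[1])[::-1])),np.degrees(np.arctan2(*(P[2]-P[0])[::-1])),np.degrees(np.arctan2(*(P[3]-P[1])[::-1])))
y=np.array([np.cos(th),np.sin(th)]); e=mid+.18*y; x=np.array([y[1],-y[0]])
# target TCP: behind end by 35mm, on lane line
t=bc+y*((mid-bc)@y+.18+.035); s=bot.read_state()['tool_pos'][:2]; print('far end',e,'target',t,'tool d',(t-s)@y,(t-s)@x)
E
```

```text
(np.float64(0.002636212183369345), np.float64(0.17378144824110545)) 0.09706050129790494 5.239290182645039 95.26888794371438 95.74288173670413
far end [0.51218569 0.22159403] target [0.50608632 0.25615915] tool d 0.054061945081308925 -0.08942052657493481
```

```bash
python3 -m creep '[{"slide":[0.54,-0.89,0],"angular":[0,0,0]},{"slide":[0.54,-0.89,0],"angular":[0,0,0]},{"slide":[0.54,-0.89,0],"angular":[0,0,0]},{"slide":[0.54,-0.89,0],"angular":[0,0,0]},{"slide":[0,0,0],"angular":[0,0,0]}]'
python3 -m creep '[{"slide":[0,0,0.8],"angular":[0,0,0]},{"slide":[0,0,0.6],"angular":[0,0,0]},{"slide":[0,0,0],"angular":[0,0,0]}]'
python3 - <<'E'
from h import *
save('wrist','w5');save('scene','s5'); crop('s5',240,150,360,260,6,'s5c');print(bot.read_state()['tool_pos'])
E
```

```text
time: 8.45
tool_pos: [0.5028, 0.2573, 0.2265]
tcp_rot: [-2.107, -2.326, 0.008]
wrist_force: [-0.2, 0.6, -0.4]
width: 0.747
time: 8.7
tool_pos: [0.5055, 0.2557, 0.1898]
tcp_rot: [-2.109, -2.325, 0.008]
wrist_force: [-0.7, -0.1, -0.6]
width: 0.752
[0.50686045 0.25609406 0.19208503]
```

View pics/w5.png

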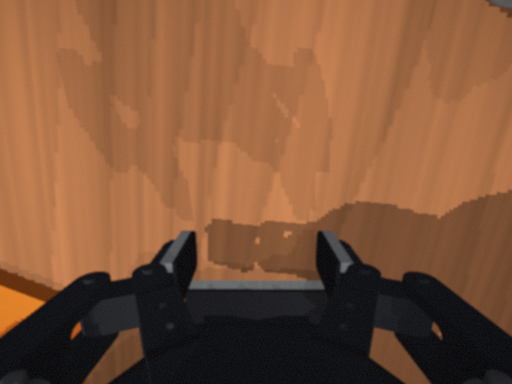

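View pics/s5c.png

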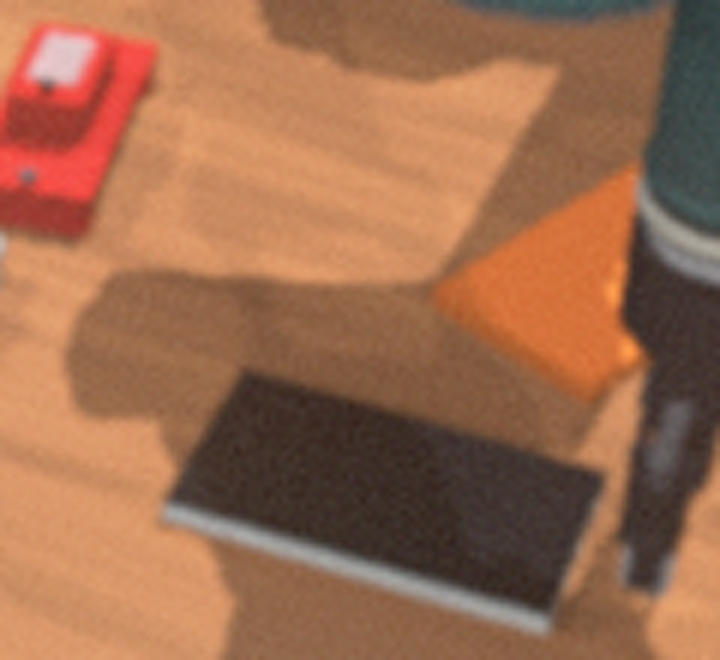

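Both fingers are just clear of the panel's near end and centred on it. I'll lower to pushing height and start the long push.

```bash
python3 -m creep '[{"slide":[0,0,0.5],"angular":[0,0,0]},{"slide":[0,0,0.3],"angular":[0,0,0]},{"slide":[0,0,0.16],"angular":[0,0,0]},{"slide":[0,0,0],"angular":[0,0,0]}]'
python3 -m creep '[{"slide":[-0.4,0,0],"angular":[0,0,0]},{"slide":[-0.3,0,0],"angular":[0,0,0]},{"slide":[-0.2,0,0],"angular":[0,0,0]},{"slide":[-0.2,0,0],"angular":[0,0,0]},{"slide":[-0.3,0,0],"angular":[0,0,0]}]'
python3 -m creep '[{"slide":[-0.4,0,0],"angular":[0,0,0]},{"slide":[-0.4,0,0],"angular":[0,0,0]},{"slide":[-0.4,0,0],"angular":[0,0,0]},{"slide":[-0.4,0,0],"angular":[0,0,0]},{"slide":[-0.4,0,0],"angular":[0,0,0]}]'
python3 -m creep '[{"slide":[-0.4,0,0],"angular":[0,0,0]},{"slide":[-0.4,0,0],"angular":[0,0,0]},{"slide":[-0.4,0,0],"angular":[0,0,0]},{"slide":[-0.3,0,0],"angular":[0,0,0]},{"slide":[-0.2,0,0],"angular":[0,0,0]}]'
python3 - <<'E'
from h import *
save('top','t6'); crop('t6',165,165,315,240,5,'c6')
s=bot.read_state();M=R.from_rotvec(s['tcp_rot']).as_matrix();print(s['tool_pos'],np.degrees(np.arctan2(M[1,0],M[0,0])))
E
```

```text
time: 9.13
tool_pos: [0.5071, 0.2563, 0.168]
tcp_rot: [-2.111, -2.327, 0.001]
wrist_force: [-0.2, 0.3, -0.5]
width: 0.75
time: 9.55
tool_pos: [0.5105, 0.2212, 0.1688]
tcp_rot: [-2.111, -2.326, -0.001]
wrist_force: [0.3, 3.1, -0.8]
width: 0.751
time: 9.97
tool_pos: [0.5155, 0.1708, 0.1688]
tcp_rot: [2.111, 2.327, 0.0]
wrist_force: [-0.7, 2.6, 0.2]
width: 0.752
time: 10.38
tool_pos: [0.5196, 0.1285, 0.1688]
tcp_rot: [2.111, 2.326, 0.0]
wrist_force: [-1.5, 4.3, 1.5]
width: 0.75
[0.51962976 0.1280065  0.16871624] 95.56403648961567
```

View pics/c6.png

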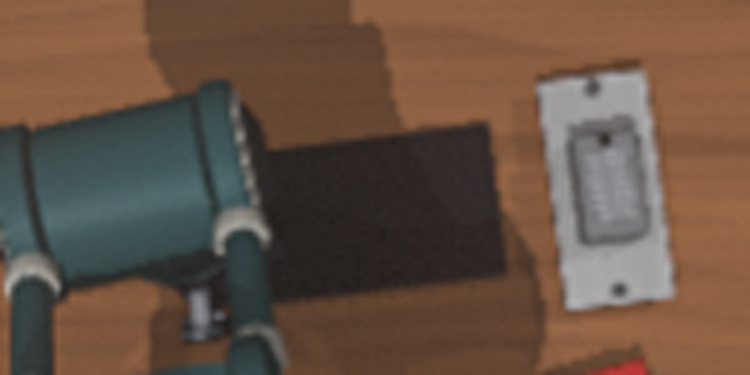

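```bash
python3 - <<'E'
from h import *
o=np.array([165,165]); f=lambda a:(np.array(a)+.5)/5-.5+o
bc=np.array([.5447,-.1307]); th=np.radians(95.7)
P=pts('top',f([(488,123),(504,273),(275,151),(285,300)]),.012)[:,:2]
mid=P[:2].mean(0); print(inbridge(mid,bc,th), np.linalg.norm(P[0]-P[1]), np.degrees(np.arctan2(*(P[0]-P[1])[::-1])),np.degrees(np.arctan2(*(P[2]-P[0])[::-1])),np.degrees(np.arctan2(*(P[3]-P[1])[::-1])))
print(inbridge(bot.read_state()['tool_pos'][:2],bc,th))
E
```

```text
(np.float64(0.0033615893131356384), np.float64(0.07048555155837327)) 0.0985154102607001 4.3214929116757475 96.04778455139758 95.48598436291526
(np.float64(0.000748385095966025), np.float64(0.2599173094473477))
```

The panel is lined up with the lane (x offset about 3 mm, 8 mm clearance each side, angle within 0.5°). I'll push on into the lane, about 140 mm of the remaining 160.

```bash
python3 -m creep '[{"slide":[-0.3,0,0],"angular":[0,0,0]},{"slide":[-0.4,0,0],"angular":[0,0,0]},{"slide":[-0.4,0,0],"angular":[0,0,0]},{"slide":[-0.4,0,0],"angular":[0,0,0]},{"slide":[-0.4,0,0],"angular":[0,0,0]}]'
python3 -m creep '[{"slide":[-0.4,0,0],"angular":[0,0,0]},{"slide":[-0.4,0,0],"angular":[0,0,0]},{"slide":[-0.4,0,0],"angular":[0,0,0]},{"slide":[-0.4,0,0],"angular":[0,0,0]},{"slide":[-0.4,0,0],"angular":[0,0,0]}]'
python3 -m creep '[{"slide":[-0.4,0,0],"angular":[0,0,0]},{"slide":[-0.4,0,0],"angular":[0,0,0]},{"slide":[-0.4,0,0],"angular":[0,0,0]},{"slide":[-0.2,0,0],"angular":[0,0,0]},{"slide":[-0.1,0,0],"angular":[0,0,0]}]'
python3 - <<'E'
from h import *
save('top','t7'); crop('t7',225,165,345,240,6,'c7');save('scene','s7'); crop('s7',180,150,300,250,6,'s7c')
bc=np.array([.5447,-.1307]); th=np.radians(95.7)
print(inbridge(bot.read_state()['tool_pos'][:2],bc,th))
E
```

```text
time: 10.85
tool_pos: [0.5241, 0.0813, 0.1687]
tcp_rot: [-2.11, -2.327, 0.0]
wrist_force: [-0.3, 4.0, 0.4]
width: 0.747
time: 11.27
tool_pos: [0.529, 0.0314, 0.1687]
tcp_rot: [-2.111, -2.327, 0.0]
wrist_force: [-0.6, 3.9, 1.4]
width: 0.75
time: 11.68
tool_pos: [0.5327, -0.0058, 0.1687]
tcp_rot: [-2.112, -2.326, 0.0]
wrist_force: [-0.4, 4.8, 1.7]
width: 0.751
(np.float64(0.00043724231723820984), np.float64(0.1256405705280793))
```

View pics/c7.png

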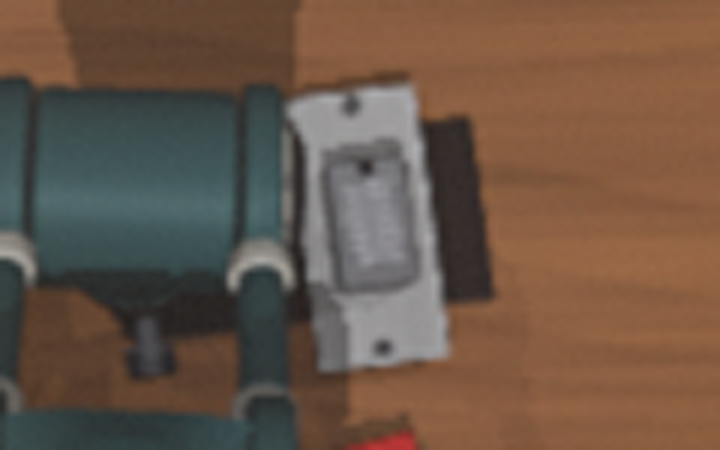

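View pics/s7c.png

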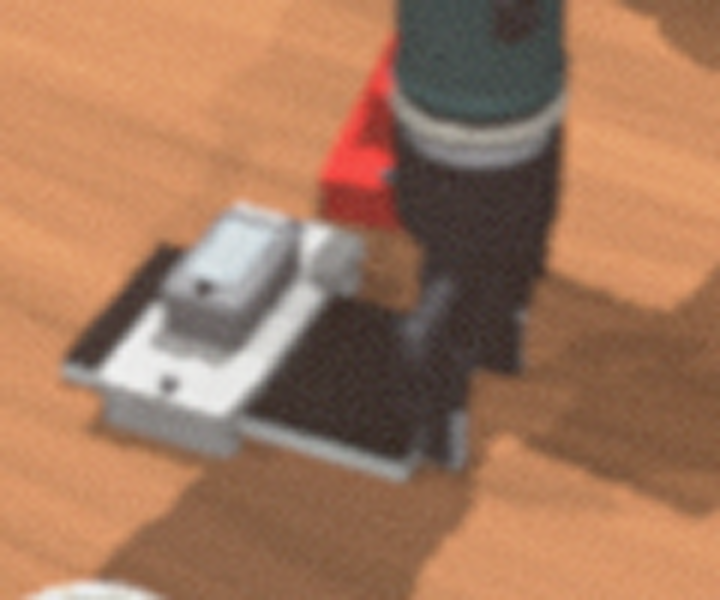

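```bash
python3 - <<'E'
from h import *
o=np.array([225,165]); f=lambda a:(np.array(a)+.5)/6-.5+o
bc=np.array([.5447,-.1307]); th=np.radians(95.7)
b,_=rect('top',f([(288,102),(413,81),(449,357),(320,371)]),.027,'bridge')
P=pts('top',f([(469,119),(494,297)]),.012)[:,:2]
for B in(bc,b):print([inbridge(p,B,th) for p in P], inbridge(P.mean(0),B,th))
E
```

```text
bridge c [ 0.5434 -0.1308] sides [0.0688 0.1502 0.0696 0.1457] e1 deg -83.66 e2 deg -174.97
[(np.float64(0.05169959893487988), np.float64(-0.06492178702929677)), (np.float64(-0.04658069460702637), np.float64(-0.06481061587624301))] (np.float64(0.0025594521639266997), np.float64(-0.06486620145276989))
[(np.float64(0.05297417876573209), np.float64(-0.06496370724536484)), (np.float64(-0.045306114776174154), np.float64(-0.06485253609231109))] (np.float64(0.003834031994778912), np.float64(-0.06490812166883796))
```

The front end is at −65 mm and needs to reach −90 mm, so 25 mm remain. I'll push 23 mm and measure again.

```bash
python3 -m creep '[{"slide":[-0.3,0,0],"angular":[0,0,0]},{"slide":[-0.3,0,0],"angular":[0,0,0]},{"slide":[-0.2,0,0],"angular":[0,0,0]},{"slide":[-0.12,0,0],"angular":[0,0,0]},{"slide":[0,0,0],"angular":[0,0,0]}]'
python3 - <<'E'
from h import *
save('top','t8'); crop('t8',225,165,345,240,6,'c8');save('scene','s8'); crop('s8',180,150,300,250,6,'s8c')
bc=np.array([.5447,-.1307]); th=np.radians(95.7)
print(inbridge(bot.read_state()['tool_pos'][:2],bc,th))
E
```

```text
time: 12.2
tool_pos: [0.5349, -0.0285, 0.1685]
tcp_rot: [2.111, 2.327, -0.001]
wrist_force: [0.4, 0.8, -0.3]
width: 0.753
(np.float64(0.0004464015135929553), np.float64(0.10301467500294335))
```

View pics/c8.png

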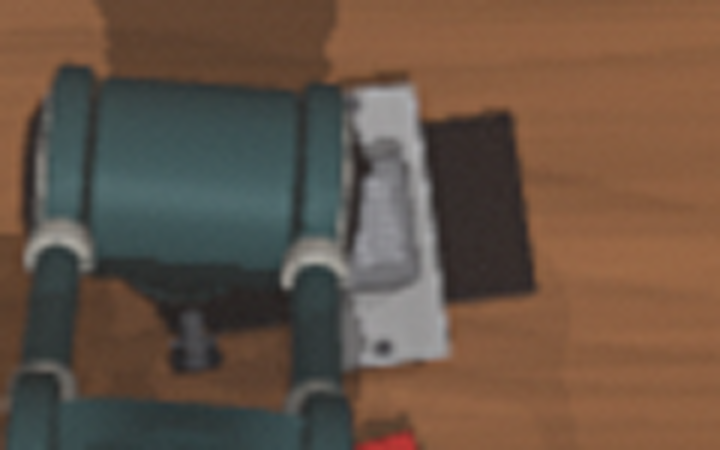

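View pics/s8c.png

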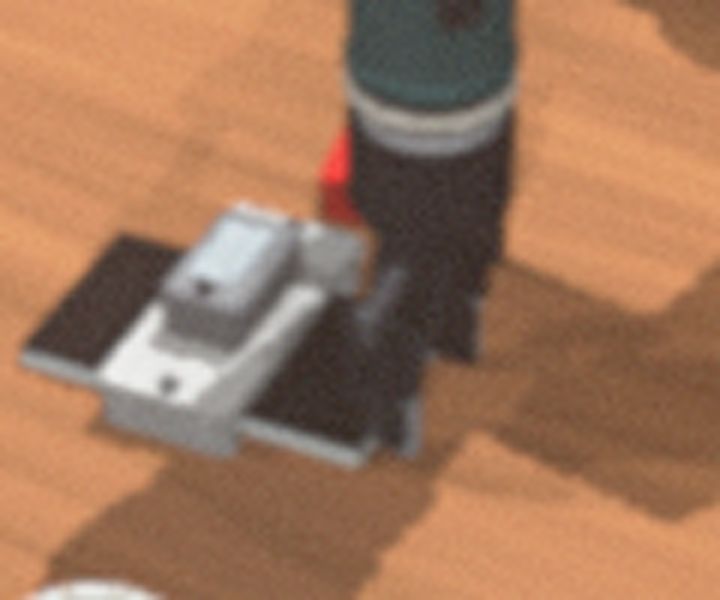

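```bash
python3 - <<'E'
from h import *
o=np.array([225,165]); f=lambda a:(np.array(a)+.5)/6-.5+o
bc=np.array([.5447,-.1307]); th=np.radians(95.7)
P=pts('top',f([(511,113),(536,291)]),.012)[:,:2]
print([inbridge(p,bc,th) for p in P], inbridge(P.mean(0),bc,th))
E
```

```text
[(np.float64(0.05212195180109681), np.float64(-0.08835484804187131)), (np.float64(-0.0462731270379742), np.float64(-0.08806901920788832))] (np.float64(0.002924412381561361), np.float64(-0.0882119336248798))
```

It is 1.8 mm short. One last nudge, then I back straight off, lift and look.

```bash
python3 -m creep '[{"slide":[-0.07,0,0],"angular":[0,0,0]},{"slide":[0,0,0],"angular":[0,0,0]},{"slide":[0,0,0],"angular":[0,0,0]}]'
python3 -m creep '[{"slide":[0.5,0,0],"angular":[0,0,0]},{"slide":[1,0,0],"angular":[0,0,0]},{"slide":[1,0,-0.6],"angular":[0,0,0]},{"slide":[1,0,-1],"angular":[0,0,0]},{"slide":[1,0,-1],"angular":[0,0,0]}]'
python3 -m creep '[{"slide":[1,0,-1],"angular":[0,0,0]},{"slide":[1,0,-1],"angular":[0,0,0]},{"slide":[1,0,-1],"angular":[0,0,0]},{"slide":[1,0,0],"angular":[0,0,0]},{"slide":[0,0,0],"angular":[0,0,0]}]'
python3 - <<'E'
from h import *
save('top','t9'); crop('t9',225,165,345,240,6,'c9');save('scene','s9')
E
```

```text
time: 12.55
tool_pos: [0.535, -0.0294, 0.1687]
tcp_rot: [2.11, 2.327, -0.0]
wrist_force: [-0.3, 0.7, -0.0]
width: 0.752
time: 12.97
tool_pos: [0.5228, 0.0841, 0.2333]
tcp_rot: [-2.109, -2.325, 0.004]
wrist_force: [1.1, 0.4, -0.2]
width: 0.748
time: 13.38
tool_pos: [0.5145, 0.1864, 0.3117]
tcp_rot: [2.105, 2.329, 0.01]
wrist_force: [-0.4, -0.1, -0.6]
width: 0.75
```

View pics/c9.png

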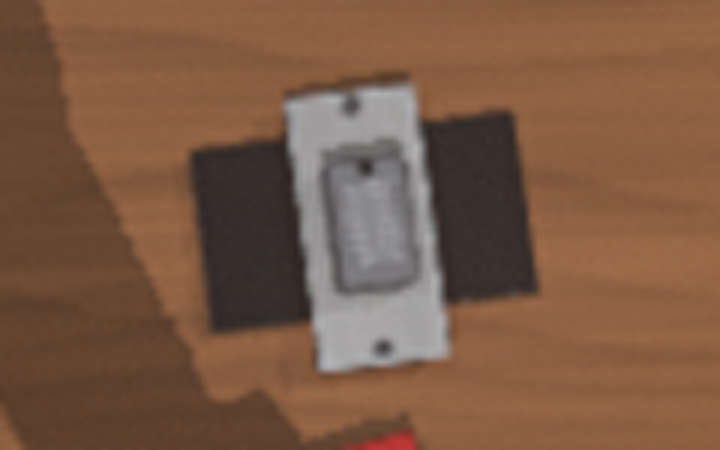

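View pics/s9.png

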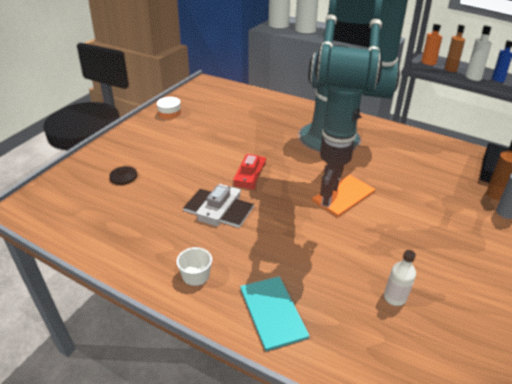

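```bash
python3 - <<'E'
from h import *
o=np.array([225,165]); f=lambda a:(np.array(a)+.5)/6-.5+o
c,_=rect('top',f([(192,152),(512,113),(538,291),(213,332)]),.012,'panel')
b,_=rect('top',f([(285,98),(412,81),(450,356),(320,372)]),.027,'bridge')
for B in (b,np.array([.5447,-.1307])): print(inbridge(c,B,np.radians(95.7)))
E
```

```text
panel c [ 0.5478 -0.1307] sides [0.1767 0.0985 0.1782 0.0986] e1 deg -84.45 e2 deg -174.59
bridge c [ 0.544  -0.1304] sides [0.0695 0.1498 0.0702 0.1486] e1 deg -84.2 e2 deg -174.51
(np.float64(0.0037333620303045783), np.float64(-0.0006661297520570735))
(np.float64(0.00304923082562515), np.float64(-0.0002936540308234509))
```

The panel is centred within about 4 mm, turned less than 0.5° from the lane, and the fingers are clear, so I'm handing it in.

```bash
python3 - <<'E'
from h import *
a=np.load('pics/t0.npy').astype(int);b=np.load('pics/t9.npy').astype(int)
for n,(x,y) in dict(tub=(256,126),backing=(389,193),bottle=(115,183)).items(): print(n,np.abs(a-b)[y-15:y+15,x-15:x+15].mean())
print(order.finish_job())
E
```

```text
tub 4.408888888888889
backing 6.8822222222222225
bottle 7.013703703703704
the job is handed in; nothing more can be done
None
```

The panel is under the paint reader's bridge, and I handed the job in at about 13.5 s. I pushed it 26 mm sideways against its long side with two fingertips. Then I pushed its end about 261 mm along the lane and backed the fingers off.

- **Panel position:** in the last top-camera picture its centre is about 3–4 mm off across the lane and under 1 mm off along it. Its long side is less than 0.5° from the lane.
- **Flatness:** the panel looks flat, but I judged that only by eye. No height or tilt was measured.
- **Bystanders:** the bottle, tub and backing plate stand where they were by eye. Comparing pictures around them showed only small changes, which I take to be image noise and the arm's shadow; I did not measure their positions again.
- **Forces:** the wrist readings I saw stayed below 5 N.
- **Disagreement:** before the sideways push, the wrist and top cameras differed by about 6 mm on where the panel's edge was. The point of contact agreed with the top camera, so I used that one.

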